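# Clear the stacks left beside the rotary evaporator

## Task

Take the two stacks apart and set each thing gently and upright in the middle of its own place: the blue heating block on the round white-topped hotplate, the white-capped brown glass jar on the round cork mat, the red-capped pot on the steel pan of the balance, the green-capped pot in the green tray, and the brass weight in its wooden case. Never tip anything over, and let go of everything.

Things in the scene. Friction and masses are not known exactly. Their poses are not given: they have to be found in the camera images.
- block: Blue anodised aluminium cylinder with a bare metal band, 62 mm in diameter, 44 mm tall, flat top, 0.26 to 0.40 kg. Origin: centre of its underside, z up. It starts in one of two stacks: a wide thing (block or jar) stands on the bench, one pot on each, the brass weight on one of the two pots; which pot is on which, and where, varies.
- jar: Dark brown (amber) glass jar with a flat white cap, straight-sided, 62 mm in diameter, 44 mm tall with its cap, 0.14 to 0.28 kg. Origin: centre of its underside, z up. It is the foot of the other stack.
- red_pot: Whitish sample pot with a flat red cap, straight-sided, 42 mm in diameter, 40 mm tall with its cap, 0.04 to 0.09 kg. Origin: centre of its underside, z up. It starts on the block or the jar, its underside 44 mm above the bench.
- green_pot: Whitish sample pot with a flat green cap, straight-sided, 42 mm in diameter, 40 mm tall with its cap, 0.04 to 0.09 kg. Origin: centre of its underside, z up. It starts on the block or the jar, its underside 44 mm above the bench.
- weight: Brass balance weight: a cylinder 28 mm in diameter and 34 mm tall, with a small knob (16 mm in diameter) on top, 44 mm tall in all, 0.2 kg. Origin: centre of its underside, z up. It starts on the cap of one of the pots, its underside 84 mm above the bench; the top of that stack is 128 mm above the bench.
- hotplate: Slim round grey hotplate (cold), 124 mm in diameter, with a white ceramic top 116 mm in diameter and a small black dial at its front. The flat top, the landing surface, is 28 mm above the bench. Fixed to the bench; place and yaw (up to 0.3 rad) vary. Origin: on the bench, straight below the middle of the landing surface; z up, -x is its front.
- corkmat: Round cork mat, 110 mm in diameter, flat top 8 mm above the bench. Fixed to the bench; place and yaw (up to 0.3 rad) vary. Origin: on the bench, straight below the middle of the landing surface; z up, -x is its front.
- balance: Low white balance, 138 by 108 mm and 18 mm high, with a round steel pan 92 mm in diameter whose flat top is 26 mm above the bench; the display and buttons lie in front of the pan. The origin lies below the pan's centre (the housing reaches 86 mm to its front and 52 mm to its back). Fixed to the bench; place and yaw (up to 0.3 rad) vary. Origin: on the bench, straight below the middle of the landing surface; z up, -x is its front.
- tray: Square shallow green tray, 130 mm outside; rim 3 mm thick, 6 mm above the bench; floor 3 mm above the bench. Fixed to the bench; place and yaw (up to 0.3 rad) vary. Origin: on the bench, straight below the middle of the landing surface; z up, -x is its front.
- case: Square wooden weight case, 104 mm outside, lined dark red; rim 8 mm thick, 9 mm above the bench; lined floor 88 mm square, 6 mm above the bench. Fixed to the bench; place and yaw (up to 0.3 rad) vary. Origin: on the bench, straight below the middle of the landing surface; z up, -x is its front.
Not all that is in view belongs to the job. Of the things shaped like the weight, the brass one is meant.

How it is judged:
By the outcome, as a careful person would: the job done as asked, in the order asked, and still so for the second after the job is handed in, with the robot touching nothing.
It also fails if it takes over 138 s, if anything falls off the work surface, if the arm or the gripper's body presses on something with over 40 N, if the wrist force passes 120 N, or if a joint passes its speed limit or range.

## Robot

A 6-joint arm with a two-finger parallel gripper is mounted at the origin on the work surface. World frame = base frame: x ahead of the robot, y to its left, z up, the work surface at z = 0. Lengths are in mm, angles in degrees, forces in N, time in s.
With the tool pointing down it reaches from about 350 to 850 mm from the base axis. Payload 8.1 kg.
Tool frame: the origin (TCP) lies between the finger pads; the fingertips stand 17 mm ahead of it and the grasp point (between the pads) lies 2 mm behind it; z points along the fingers, y is the line along which they close (so a half turn about z gives the same grasp; the last joint's range is limited). The gripper opens to 85 mm and grips with 20 to 120 N. Pads are 22 mm wide; open, the fingers measure 114 mm over their backs; the gripper's body (76 mm by 85 mm) begins 54 mm behind the grasp point. The pads swing forward as they close: fully open they stand 13 mm farther back than shut.
Start: joints at [62.086, 7.471, 85.268, -0, 87.261, -4.893], TCP at [234.625, 552.228, 208.292] pointing down, gripper open.
Joint ranges: [-169.43, 169.43], [-51.17, 129.36], [1.28, 143.12], [-76.62, 256.62], [0, 156.53], [-152.29, 152.29]. Speed limits (degrees/s): [136.94, 136.94, 159.86, 180, 180, 180].

## Interface

Orientations are given as [roll, pitch, yaw] about the fixed x, y, z axes, in that order (R = Rz(yaw) Ry(pitch) Rx(roll)).
In Python, from bench import sense, snapshot, hand_in, trace, place_of gives the robot as it stands.
- The arm moves only by the shell command python3 -m handwheel 'ROWS' [FORCE]. ROWS is JSON, a list of rows, each a list of 7 numbers: the opening, from -1 (shut) to 1 (fully open), then the shift along the tool's x, y, z in cm, then the turn, a rotation vector about the tool's x, y, z in rad. A call has 1 to 12 rows; each row shifts and turns the commanded pose from where the row before left it, along the tool's axes as they then stand; what a row does not reach is not made up. A row lasts 1/12 s, in which the tool goes at most 41.7 mm and 7.16 degrees, less where a joint would pass 70% of its speed; a pose out of reach is approached as far as the arm can. A call with a gripper value outside its range is refused whole. The fingers move at their own pace and stop on an object; FORCE is the grip in N (left out, the last holds). Time passes only in rows, so rows that do not move let the fingers close. It gives the time, the measured TCP pose, the force, the opening and the grip force at its end, in the units of the state.
- sense(): the state, without advancing time (a new reading comes with each control period).
- snapshot(name): name is "side" or "top" or "wrist"; returns a dict with "image" (400x640x3 uint8, red, green, blue), "intrinsics" (3x3 intrinsics, pixels), "R" (3x3) and "t" (3): a world point X has camera coordinates R X + t. Camera axes: x right, y down, z forward; pixel columns grow to the right and rows downward; lengths in mm; the calibration is good to about 2 mm. A picture is of the moment at which its call begins. There is no depth.
- hand_in(): hands the job in; it is judged then, once.
Trained networks look in a picture, given as the dict that the camera call returned (one of the last four; its "shot" number tells which), for a name from the list of things; names that differ only in an ending like _2 or _b are one class to them, and where a whole thing is asked for, a point or a joint stands for the part that bears it (a point fixed in the world has none). Each returns a list of dicts, best first, with "conf" (0 to 1); they miss things now and then, are a little off and sometimes report something else, mostly with a low value. They report only what shows in the picture. A call takes as long as a camera call. They do not tell look-alikes from the thing itself.
- trace(picture, query): "pixels" (400x640 bool, what is visible of it).
- place_of(picture, query): "location" ([x, y, z] in mm, in world coordinates, good to about 4 mm: a listed point, or the origin of a listed thing).
The state is a dict: "time": time; "joint_pos": joint angles; "qd": joint speeds; "joint_efforts": joint torques, N m; "tool_pos": TCP position; "tcp_rot": TCP orientation; "ft_force": force on the tool from outside, world axes, zero at the start; "wrist_torque": the same for the moment, N m; "finger_gap": finger opening in mm; "grip_force": force on a finger pad.
Only numpy, scipy, OpenCV 4.12 (cv2) and the standard library are available. Lean on these libraries where they do the work, as an engineer would, in place of code of your own. Each camera call takes 0.05 s, during which the arm holds its last target. There are 200 camera calls.

## Working session

There is one attempt and no reset: what is moved stays moved. The work goes in short steps, Python scripts to look and compute and a shell command to move; the robot and the scene stay as the last step left them, time stands still between calls to the robot, and variables do not carry over. Pictures are saved under pics/ and viewed, at most 16 in all, crops included, and the job is handed in when it is done.

```bash
mkdir -p pics; ls; cat > h.py <<'E'
import numpy as np, cv2
from bench import sense, snapshot, hand_in, trace, place_of
def save(p,n): cv2.imwrite(f'pics/{n}.png', cv2.cvtColor(p['image'],cv2.COLOR_RGB2BGR))
def ray(p,u,v,z):
    K,R,t=map(np.array,(p['intrinsics'],p['R'],p['t']))
    d=R.T@np.linalg.inv(K)@[u,v,1]; c=-R.T@t
    return c+d*(z-c[2])/d[2]
def proj(p,X):
    K,R,t=map(np.array,(p['intrinsics'],p['R'],p['t']))
    x=K@(R@np.array(X,float)+t); return x[:2]/x[2]
E
python3 - <<'E'
from h import *
s=sense(); print(s['tool_pos'],s['tcp_rot'],s['finger_gap'],s['time'])
for n in ['top','side']:
    p=snapshot(n); save(p,n)
    for q in ['block','jar','red_pot','green_pot','weight','hotplate','corkmat','balance','tray','case']:
        print(n,q,[(np.round(r['location']).tolist(),round(r['conf'],2)) for r in place_of(p,q)[:3]])
E
```

```text
pics
[234.35493652 551.69492518 207.24442332] [-1.79895175e+02 -9.33511553e-03  1.56979316e+02] 85.3275693081417 0.0
top block [([379.0, 277.0, 1.0], 0.8), ([639.0, 186.0, -1.0], 0.42)]
top jar [([574.0, 345.0, 2.0], 0.84)]
top red_pot [([571.0, 343.0, 44.0], 0.45)]
top green_pot [([375.0, 274.0, 45.0], 0.62)]
top weight [([575.0, 342.0, 88.0], 0.6), ([656.0, 364.0, 1.0], 0.57)]
top hotplate [([566.0, -351.0, -1.0], 0.77)]
top corkmat [([399.0, -263.0, -1.0], 0.66)]
top balance [([458.0, -8.0, -3.0], 0.61)]
top tray [([666.0, -155.0, 1.0], 0.76), ([573.0, 342.0, 85.0], 0.5)]
top case []
side block [([572.0, 347.0, 47.0], 0.33)]
side jar [([572.0, 344.0, -2.0], 0.57)]
side red_pot [([568.0, 345.0, 44.0], 0.9)]
side green_pot [([379.0, 277.0, 45.0], 0.63)]
side weight [([575.0, 342.0, 82.0], 0.65), ([657.0, 359.0, 1.0], 0.65)]
side hotplate [([568.0, -350.0, -4.0], 0.88), ([397.0, -269.0, -2.0], 0.45)]
side corkmat [([395.0, -268.0, -3.0], 0.83)]
side balance [([454.0, -9.0, -0.0], 0.6)]
side tray [([664.0, -157.0, 1.0], 0.65), ([379.0, 280.0, 47.0], 0.39), ([400.0, -267.0, -1.0], 0.31)]
side case [([638.0, 186.0, -0.0], 0.65)]
```

View pics/top.png

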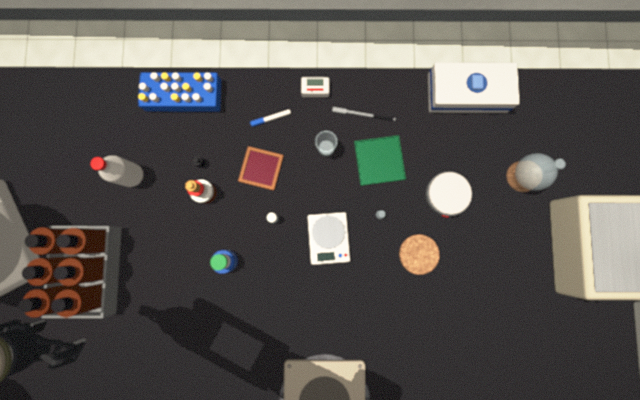

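View pics/side.png

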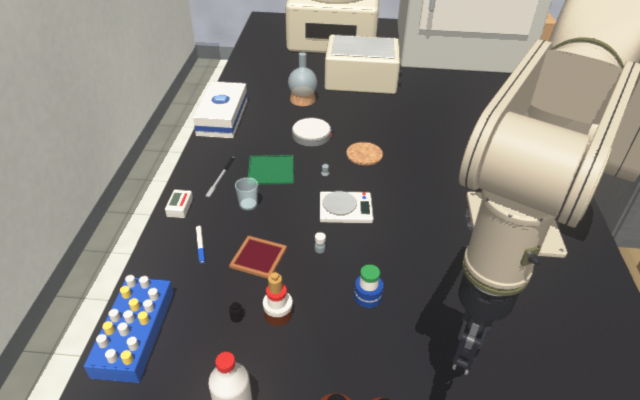

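Jar, red pot and brass weight stand near (573,344), at top px (200,188). Block and green pot stand near (378,277), at px (222,261). The black look-alike weight is at px (198,161). Next I'll refine the places using the traced outlines.

```bash
python3 - <<'E'
from h import *
Z=dict(hotplate=28,corkmat=8,balance=18,tray=6,case=9)
for n in ['top','side']:
    p=snapshot(n)
    for q,z in Z.items():
        r=trace(p,q)
        if not r: print(n,q,'none'); continue
        m=r[0]['pixels']
        if q=='balance': # pan: grey pixels
            pass
        v,u=np.nonzero(m)
        pts=np.array([ray(p,a,b,z)[:2] for a,b in zip(u,v)],np.float32)
        c,wh,ang=cv2.minAreaRect(pts); print(n,q,round(r[0]['conf'],2),m.sum(),'mean',pts.mean(0).round(1),'rect',np.round(c,1),np.round(wh),round(ang))
s=sense(); R=__import__('scipy.spatial.transform',fromlist=['x']).Rotation.from_euler('xyz',s['tcp_rot'],degrees=True).as_matrix()
print(R.round(3))
E
```

```text
top hotplate 0.59 1563 mean [ 562.3 -346.5] rect [ 563.4 -346.5] [119. 126.] 44
top corkmat 0.6 1163 mean [ 393.2 -264.7] rect [ 392.5 -265.2] [103. 107.] 0
top balance 0.83 1847 mean [438.1 -11. ] rect [438.7 -10.7] [137. 107.] 5
top tray 0.9 2021 mean [ 662.9 -159.1] rect [ 663.8 -159.4] [131. 133.] 8
top case 0.6 1276 mean [638.3 183.6] rect [638.3 184.3] [107. 107.] 76
side hotplate 0.59 966 mean [ 565.  -327.4] rect [ 562.2 -332.2] [129. 151.] 7
side corkmat 0.88 664 mean [ 398.8 -258.8] rect [ 397.9 -259.9] [116. 108.] 63
side balance 0.79 1544 mean [441.4   0. ] rect [441.4  -3. ] [136. 123.] 5
side tray 0.83 1171 mean [ 666. -154.] rect [ 666.8 -151.8] [133. 132.] 6
side case 0.71 1467 mean [643.8 190.1] rect [644.3 189.6] [111. 108.] 76
[[-0.92   0.391  0.   ]
 [ 0.391  0.92  -0.   ]
 [-0.    -0.    -1.   ]]
```

```bash
python3 -m handwheel '[[1,-2,-0.3,-0.6,0,0,0],[1,-3.5,-0.6,-0.6,0,0,0],[1,-3.5,-0.6,-0.6,0,0,0],[1,-3.5,-0.5,-0.6,0,0,0],[1,-3.5,-0.5,-0.6,0,0,0],[1,-3.5,-0.5,-0.6,0,0,0],[1,-3.5,-0.5,-0.5,0,0,0],[1,-3.5,-0.5,0,0,0,0],[1,-3.5,-0.5,0,0,0,0],[1,-3.5,-0.5,0,0,0,0],[1,-3.5,-0.5,0,0,0,0],[1,-2.3,-0.4,0,0,0,0]]' 25; python3 -m handwheel '[[1,0,0,0,0,0,0],[1,0,0,0,0,0,0]]'
cat >> h.py <<'E'
from scipy.spatial.transform import Rotation as Ro
def go(target):
    s=sense(); R=Ro.from_euler('xyz',s['tcp_rot'],degrees=True).as_matrix()
    d=np.array(target)-s['tool_pos']; print('t',round(s['time'],2),'pos',s['tool_pos'].round(1) if hasattr(s['tool_pos'],'round') else s['tool_pos'],'rot',np.round(s['tcp_rot'],1),'F',np.round(s['ft_force'],1),'gap',round(s['finger_gap'],1),'-> cm',(R.T@d/10).round(2))
E
python3 - <<'E'
from h import *
go([573,344,106])
p=snapshot('wrist'); save(p,'w1')
for q in ['weight','red_pot','jar']: print(q,[(np.round(r['location'],1).tolist(),round(r['conf'],2)) for r in place_of(p,q)[:3]])
print(proj(p,[573,344,128]))
E
```

```text
time: 2.7
tool_pos: [575.8, 341.9, 249.0]
tcp_rot: [-180.0, 0.0, 156.9]
ft_force: [0.4, -0.4, 0.2]
finger_gap: 85.9
grip_force: 0.0
time: 2.87
tool_pos: [574.1, 343.1, 248.7]
tcp_rot: [-180.0, -0.0, 156.8]
ft_force: [-0.4, 0.9, 0.8]
finger_gap: 84.9
grip_force: 0.0
t 2.87 pos [574.1 343.1 248.7] rot [-180.    -0.   156.8] F [-0.4  0.9  0.8] gap 84.9 -> cm [ 0.13  0.05 14.27]
weight [([658.2, 361.7, -0.5], 0.88), ([572.7, 341.4, 81.6], 0.72)]
red_pot [([569.3, 347.8, 46.6], 0.77)]
jar [([568.8, 345.1, 1.7], 0.8)]
[324.49852851 186.1427241 ]
```

View pics/w1.png

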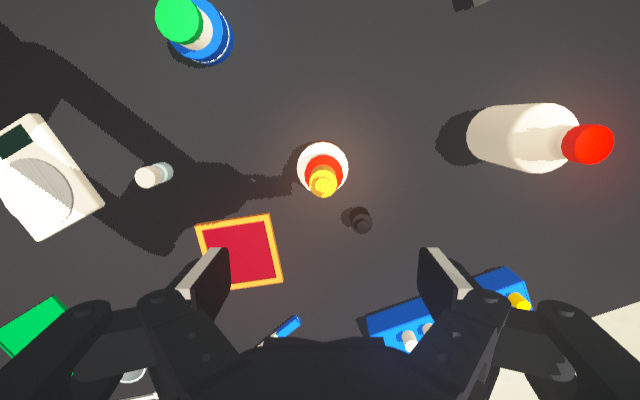

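The weight is at px (324,183) and predicted at (324.5,186). The black look-alike is at (360,220) and the case at (240,252). I'll refine from this picture, then descend.

```bash
python3 - <<'E'
from h import *
p=snapshot('wrist')
im=cv2.cvtColor(p['image'],cv2.COLOR_RGB2HSV)
def fit(mask,z,roi,name):
    m=np.zeros_like(mask); a,b,c,d=roi; m[b:d,a:c]=mask[b:d,a:c]
    v,u=np.nonzero(m); pts=np.array([ray(p,x,y,z)[:2] for x,y in zip(u,v)],np.float32)
    c,r=cv2.minEnclosingCircle(pts); print(name,len(u),pts.mean(0).round(1),np.round(c,1),round(r,1))
H,S,V=im[...,0],im[...,1],im[...,2]
roi=(285,130,365,205)
fit(((S<60)&(V>180)).astype(int),44,roi,'jarcap')
fit((((H<6)|(H>174))&(S>150)).astype(int),84,roi,'redcap')
fit(((H>15)&(H<35)&(S>100)).astype(int),118,roi,'weight')
for n,z in [('case',9)]:
    m=trace(p,n)[0]['pixels']; v,u=np.nonzero(m)
    pts=np.array([ray(p,x,y,z)[:2] for x,y in zip(u,v)],np.float32); print(n,pts.mean(0),cv2.minAreaRect(pts))
for row in range(160,204,3): print(row,''.join('Y' if 15<H[row,c]<35 and S[row,c]>100 else 'R' if (H[row,c]<6 or H[row,c]>174) and S[row,c]>150 else 'o' if S[row,c]>100 else 'w' if V[row,c]>180 else '.' for c in range(294,356)))
E
```

```text
jarcap 875 [558.7 346. ] [569.3 342.6] 31.5
redcap 246 [560.6 342.8] [568.6 344.1] 20.5
weight 715 [570.1 343.5] [570.2 343.6] 15.7
case [636.08484 196.51326] ((639.7068481445312, 186.4755859375), (108.32036590576172, 107.96794891357422), 75.27335357666016)
160 ....wwwwwwwwwwwwwoRRRRoooooooooooRRRRRRowwwwwwwwwww...........
163 ..wwwwwwwwwwwwoRoooooRooooooooooooooooooRRowwwwwwwww..........
166 ..wwwwwwwwwwRRoRRRoRRRRRRRoooooRRooRRRoooRRRRwwwwwwww.........
169 ..wwwwwwwwwRRRRRRRRoooYYYYYYYYYYYYYooRoRRooooRwwwwwww.........
172 ..wwwwwwwwRRRRRRRoYYYYYYYYYYYYYYYYYYYYooooooooowwwwww.........
175 ..wwwwwwwRRRRRRooYYYYYYYYYYYYYYYYYYYYYYYooooooRwwwwww.........
178 ...wwwwwwoRRRRRYYYYYYYYYYYYYYYYYYYYYYYYYooooooRowwww..........
181 .....wwwwwRRRRYYYYYYYYYYYYYYYYYYYYYYYYYYYooooRowwww...........
184 ......wwwwwRRRYYYYYYYYYYYYYYYYYYYYYYYYYYYYoRoowww.............
187 .........wwwoRYYYYYYYYYYYYYYYYYYYYYYYYYYYYoowww...............
190 ............wwwYYYYYYYYYYYYYYYYYYYYYYYYYYoww..................
193 ................YYYYYYYYYYYYYYYYYYYYYYYY......................
196 ..................oYYYYYYYYYYYYYYYYYYo........................
199 ......................oooYYYYYYYo.............................
202 ..............................................................
```

```bash
python3 -m handwheel '[[1,0.35,-0.1,1,0,0,0],[1,0,0,2,0,0,0],[1,0,0,2,0,0,0],[1,0,0,2,0,0,0],[1,0,0,2,0,0,0],[1,0,0,1.7,0,0,0],[1,0,0,1.5,0,0,0],[1,0,0,1,0,0,0],[1,0,0,0.7,0,0,0],[1,0,0,0.3,0,0,0],[1,0,0,0,0,0,0],[1,0,0,0,0,0,0]]' 30; python3 -m handwheel '[[-0.2,0,0,0,0,0,0],[-0.2,0,0,0,0,0,0],[-0.2,0,0,0,0,0,0],[-0.2,0,0,0,0,0,0],[-0.6,0,0,0,0,0,0],[-0.6,0,0,0,0,0,0],[-0.6,0,0,0,0,0,0],[-0.6,0,0,0,0,0,0],[-0.6,0,0,0,0,0,0],[-0.6,0,0,0,0,0,0]]' 30
```

```text
time: 4.17
tool_pos: [570.0, 345.1, 108.3]
tcp_rot: [179.9, 0.0, 157.0]
ft_force: [-0.3, 0.7, 1.0]
finger_gap: 85.6
grip_force: 0.0
time: 5.0
tool_pos: [569.6, 344.7, 107.3]
tcp_rot: [-180.0, -0.0, 157.0]
ft_force: [-0.6, 0.4, 0.1]
finger_gap: 17.1
grip_force: 0.0
```

```bash
python3 - <<'E'
from h import *
p=snapshot('wrist'); save(p,'w2'); print(sense()['finger_gap'],sense()['grip_force'])
E
```

```text
16.88266740354199 0.0
```

View pics/w2.png

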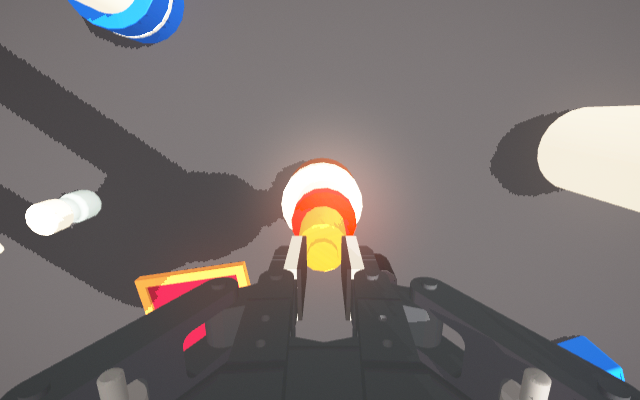

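```bash
python3 - <<'E'
from h import *
p=snapshot('wrist'); s=sense()
for X in [[570,343.5,128],[570,343.5,118],[570,343.5,84],[570,343.5,44],s['tool_pos'],s['tool_pos']-np.array([0,0,17])]: print(X,proj(p,X).round())
R=np.array(p['R']);print('cam',-R.T@np.array(p['t']),'axes fwd',R[2].round(2),'up',(-R[1]).round(2),'tool',s['tool_pos'])
E
```

```text
[570, 343.5, 128] [322. 252.]
[570, 343.5, 118] [322. 244.]
[570, 343.5, 84] [323. 223.]
[570, 343.5, 44] [323. 206.]
[569.63088276 344.68312095 107.26531458] [324. 235.]
[569.63088276 344.68312095  90.26531458] [324. 225.]
cam [508.8408872  370.32280319 272.96364726] axes fwd [ 0.24 -0.1  -0.96] up [-0.89  0.38 -0.26] tool [569.63088276 344.68312095 107.26531458]
```

```bash
python3 - <<'E'
from h import *
p=snapshot('wrist'); s=sense(); y=np.array([.391,.92,0]); x=np.array([-.92,.391,0])
for z in (90,107,118,128):
  for h in (8.5,14): print(z,h,[proj(p,np.array([569.6,344.7,z])+a*h*y+b*11*x).round().tolist() for a in(-1,1) for b in (-1,1)])
save(p,'tmp'); im=cv2.imread('pics/tmp.png')[180:330,240:410]; cv2.imwrite('pics/w2c.png',cv2.resize(im,None,fx=4.5,fy=4,interpolation=cv2.INTER_CUBIC))
E
```

```text
90 8.5 [[311.0, 241.0], [310.0, 208.0], [338.0, 242.0], [338.0, 208.0]]
90 14 [[302.0, 241.0], [301.0, 208.0], [346.0, 242.0], [347.0, 208.0]]
107 8.5 [[309.0, 253.0], [309.0, 217.0], [339.0, 253.0], [339.0, 217.0]]
107 14 [[300.0, 253.0], [299.0, 217.0], [348.0, 253.0], [349.0, 217.0]]
118 8.5 [[308.0, 262.0], [308.0, 223.0], [340.0, 262.0], [340.0, 223.0]]
118 14 [[298.0, 262.0], [297.0, 223.0], [350.0, 262.0], [351.0, 223.0]]
128 8.5 [[307.0, 271.0], [307.0, 230.0], [341.0, 271.0], [341.0, 230.0]]
128 14 [[297.0, 271.0], [296.0, 230.0], [351.0, 271.0], [353.0, 230.0]]
```

View pics/w2c.png

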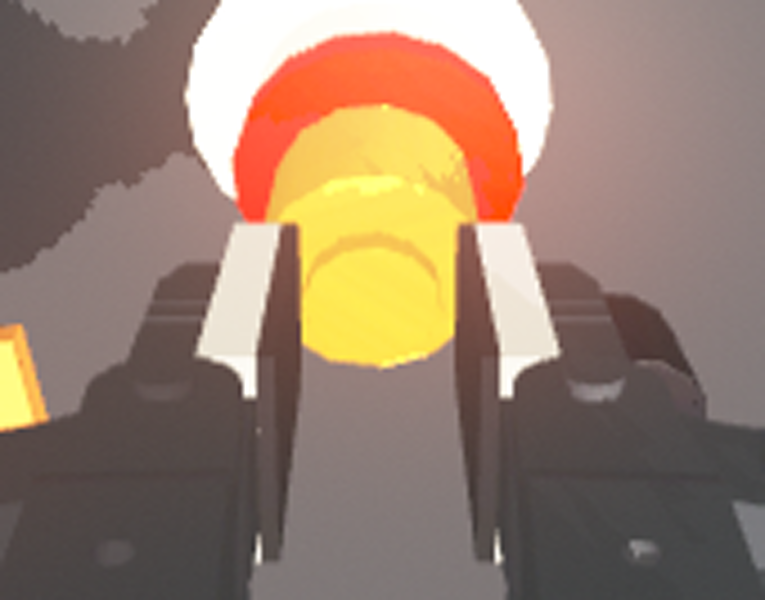

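The pads have closed around or above the knob. By the picture scale, the tips stand about 27 mm above the reported TCP, not 17 mm below it. Nothing has been touched. I'll open, go 44 mm lower, close again and check.

```bash
python3 -m handwheel '[[1,0,0,0,0,0,0],[1,0,0,0,0,0,0],[1,0,0,0,0,0,0],[1,0,0,0,0,0,0],[1,0,0,0,0,0,0],[1,0,0,0,0,0,0],[1,-0.2,0,0.7,0,0,0],[1,0,0,0.8,0,0,0],[1,0,0,0.8,0,0,0],[1,0,0,0.7,0,0,0],[1,0,0,0,0,0,0],[1,0,0,0,0,0,0]]' 30; python3 - <<'E'
from h import *
p=snapshot('wrist'); save(p,'w3'); s=sense(); print(s['tool_pos'],s['finger_gap'],s['ft_force'])
E
```

```text
time: 6.15
tool_pos: [570.7, 343.5, 75.9]
tcp_rot: [-179.9, -0.1, 157.0]
ft_force: [0.2, -0.6, -0.3]
finger_gap: 85.2
grip_force: 0.0
[571.23543647 343.75355752  76.84473508] 85.03119627677654 [-0.0808471  -0.14446971 -0.33229951]
```

View pics/w3.png

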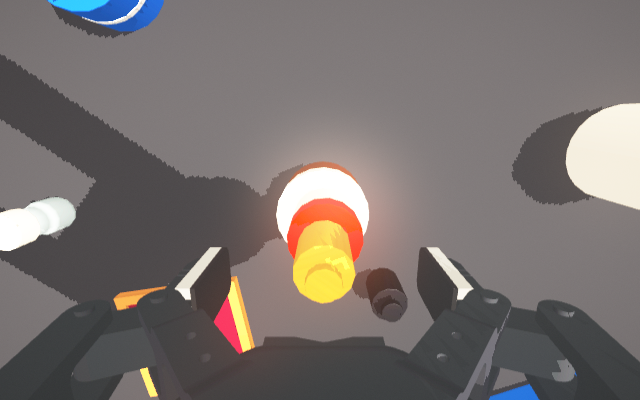

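The weight stands centred between the open fingers at px (323,275), with no contact. I'll go 13 mm lower and close.

```bash
python3 -m handwheel '[[1,0,0,0.6,0,0,0],[1,0,0,0.6,0,0,0],[1,0,0,0.2,0,0,0],[0,0,0,0,0,0,0],[0,0,0,0,0,0,0],[0,0,0,0,0,0,0],[0,0,0,0,0,0,0],[-0.3,0,0,0,0,0,0],[-0.5,0,0,0,0,0,0],[-0.7,0,0,0,0,0,0],[-0.7,0,0,0,0,0,0],[-0.7,0,0,0,0,0,0]]' 30;python3 -m handwheel '[[-0.8,0,0,0,0,0,0],[-0.8,0,0,0,0,0,0],[-0.8,0,0,0,0,0,0]]' 30; python3 - <<'E'
from h import *
p=snapshot('wrist'); save(p,'w4'); s=sense(); print(s['tool_pos'],s['finger_gap'],s['grip_force'],s['ft_force'])
E
```

```text
time: 7.2
tool_pos: [571.7, 343.9, 63.7]
tcp_rot: [180.0, 0.0, 157.0]
ft_force: [-0.5, -0.2, 1.7]
finger_gap: 27.0
grip_force: 29.8
time: 7.45
tool_pos: [571.7, 344.0, 63.6]
tcp_rot: [180.0, 0.0, 157.0]
ft_force: [-0.8, -1.0, 3.5]
finger_gap: 27.3
grip_force: 30.0
[571.7103413  343.97678126  63.62822165] 27.148724080959383 29.9849134683609 [ 0.15132813 -0.90458809  4.24757543]
```

Gripped: gap 27 mm, 30 N. Lift and carry it to the case.

```bash
python3 -m handwheel '[[-0.8,0,0,-0.2,0,0,0],[-0.8,0,0,-0.5,0,0,0],[-0.8,0,0,-1,0,0,0],[-0.8,0,0,-1.3,0,0,0],[-0.8,0,0,-1,0,0,0],[-0.8,0,0,0,0,0,0]]' 30; python3 -m handwheel '[[-0.8,-0.6,-0.6,0,0,0,0],[-0.8,-1.2,-1.2,0,0,0,0],[-0.8,-1.6,-1.5,0,0,0,0],[-0.8,-1.8,-1.7,0,0,0,0],[-0.8,-1.8,-1.7,0,0,0,0],[-0.8,-1.8,-1.7,0,0,0,0],[-0.8,-1.6,-1.5,0,0,0,0],[-0.8,-1.2,-1.2,0,0,0,0],[-0.8,-0.8,-0.7,0,0,0,0],[-0.8,0,0,0,0,0,0],[-0.8,0,0,0,0,0,0]]'; python3 - <<'E'
from h import *
go([639.5,186.5,-14])
p=snapshot('wrist'); save(p,'w5')
m=trace(p,'case')[0]['pixels']; v,u=np.nonzero(m)
pts=np.array([ray(p,x,y,9)[:2] for x,y in zip(u,v)],np.float32); print(pts.mean(0),cv2.minAreaRect(pts))
q=snapshot('side')
for pp in (p,q):print([(np.round(r['location'],1).tolist(),round(r['conf'],2)) for r in place_of(pp,'weight')[:3]])
save(q,'s5')
E
```

```text
time: 8.0
tool_pos: [573.6, 345.0, 107.8]
tcp_rot: [179.7, 0.2, 157.0]
ft_force: [1.0, 0.4, -0.4]
finger_gap: 27.3
grip_force: 29.7
time: 8.92
tool_pos: [639.3, 186.5, 102.9]
tcp_rot: [-180.0, -0.0, 156.9]
ft_force: [-1.0, -0.4, -1.9]
finger_gap: 27.0
grip_force: 29.8
t 8.92 pos [639.3 186.5 102.9] rot [-180.    -0.   156.9] F [-1.  -0.4 -1.9] gap 27.0 -> cm [-3.000e-02  1.000e-02  1.169e+01]
[631.96234 189.44617] ((640.02685546875, 184.88836669921875), (104.7735595703125, 105.51862335205078), 75.87712097167969)
[([637.6, 183.5, 121.9], 0.7), ([657.6, 359.6, 1.4], 0.59)]
[([658.2, 359.0, 0.3], 0.67), ([642.1, 186.4, 121.7], 0.52)]
```

View pics/w5.png

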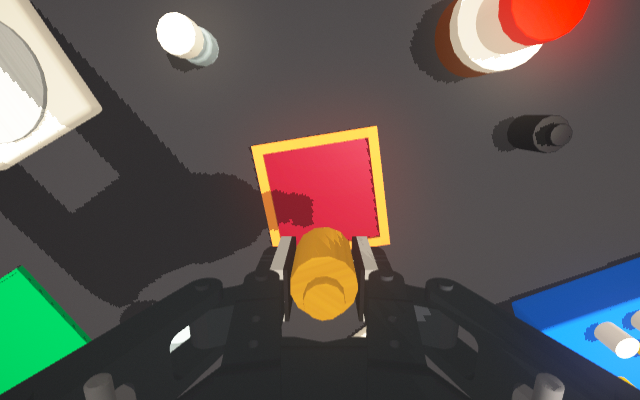

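The weight hangs upright between the pads at px (323,270), above the case at px (320,185). Lower it.

```bash
python3 -m handwheel '[[-0.8,0,0,0.6,0,0,0],[-0.8,0,0,1.5,0,0,0],[-0.8,0,0,2,0,0,0],[-0.8,0,0,2,0,0,0],[-0.8,0,0,2,0,0,0],[-0.8,0,0,1.5,0,0,0],[-0.8,0,0,1,0,0,0],[-0.8,0,0,0.5,0,0,0],[-0.8,0,0,0.1,0,0,0],[-0.8,0,0,0,0,0,0],[-0.8,0,0,0,0,0,0],[-0.8,0,0,0,0,0,0]]'; python3 -m handwheel '[[-0.8,0,0,0.1,0,0,0],[-0.8,0,0,0.1,0,0,0],[-0.8,0,0,0.05,0,0,0],[-0.8,0,0,0,0,0,0]]';python3 -m handwheel '[[-0.8,0,0,0.05,0,0,0],[-0.8,0,0,0,0,0,0]]'
```

```text
time: 10.17
tool_pos: [640.7, 187.1, -7.1]
tcp_rot: [179.9, 0.1, 157.0]
ft_force: [0.2, 0.2, -2.1]
finger_gap: 26.9
grip_force: 29.8
time: 10.5
tool_pos: [639.3, 186.8, -11.3]
tcp_rot: [-180.0, -0.0, 157.0]
ft_force: [-0.5, -0.4, -3.0]
finger_gap: 27.2
grip_force: 29.8
time: 10.67
tool_pos: [639.4, 186.8, -11.8]
tcp_rot: [-180.0, -0.0, 157.0]
ft_force: [0.2, 0.5, -2.5]
finger_gap: 26.9
grip_force: 29.8
```

```bash
python3 -m handwheel '[[-0.8,0,0,0.1,0,0,0],[-0.8,0,0,0,0,0,0]]'|grep -E 'force|pos';python3 -m handwheel '[[-0.8,0,0,0.1,0,0,0],[-0.8,0,0,0,0,0,0]]'|grep -E 'force|pos';python3 -m handwheel '[[-0.8,0,0,0.05,0,0,0],[-0.8,0,0,0,0,0,0]]'|grep -E 'force|pos'
```

```text
tool_pos: [639.3, 186.8, -12.9]
ft_force: [-0.1, -0.1, -1.2]
grip_force: 29.8
tool_pos: [639.3, 186.8, -13.9]
ft_force: [-0.5, 0.4, -2.0]
grip_force: 29.8
tool_pos: [639.5, 186.8, -14.2]
ft_force: [-0.0, 0.3, -1.2]
grip_force: 29.8
```

```bash
for i in 1; do python3 -m handwheel '[[-0.8,0,0,0.08,0,0,0],[-0.8,0,0,0,0,0,0]]'|grep -E 't_force|pos'; python3 -m handwheel '[[-0.8,0,0,0.05,0,0,0],[-0.8,0,0,0,0,0,0]]'|grep -E 't_force|pos'; done; python3 - <<'E'
from h import *
q=snapshot('side'); save(q,'s6')
im=cv2.imread('pics/s6.png'); u,v=proj(q,[639,187,30]).astype(int); print(u,v)
cv2.imwrite('pics/s6c.png',cv2.resize(im[v-50:v+40,u-60:u+60],None,fx=6,fy=6,interpolation=cv2.INTER_CUBIC))
print([sense()['ft_force'] for _ in range(1)])
E
```

```text
tool_pos: [639.6, 186.8, -14.4]
ft_force: [-2.6, -0.5, 3.1]
tool_pos: [639.8, 186.9, -14.4]
ft_force: [-3.3, -0.6, 6.4]
258 249
[array([-4.08393936, -1.07049962,  7.03466038])]
```

View pics/s6c.png

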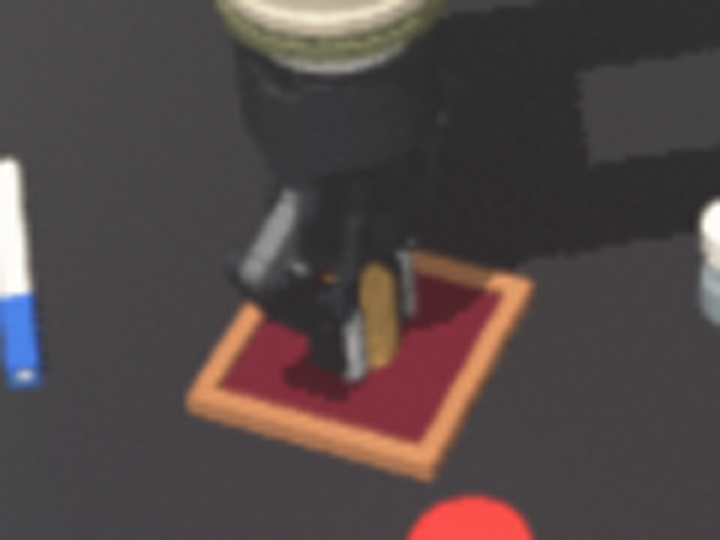

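Contact comes at TCP z = −14.4, as predicted. The weight stands upright in the middle of the case, at crop px (375,320). Release it, rise, and go above the red pot.

```bash
python3 -m handwheel '[[-0.8,0,0,-0.05,0,0,0],[0.1,0,0,0,0,0,0],[0.1,0,0,0,0,0,0],[0.1,0,0,0,0,0,0],[0.1,0,0,-0.4,0,0,0],[0.1,0,0,-1.2,0,0,0],[0.5,0,0,-2,0,0,0],[1,0,0,-2.5,0,0,0],[1,0,0,-2.5,0,0,0],[1,0,0,-1.8,0,0,0],[1,0,0,-1,0,0,0],[1,0.6,0.6,0,0,0,0]]'; python3 -m handwheel '[[1,1.4,1.3,0,0,0,0],[1,2,1.8,0,0,0,0],[1,2.2,2,0,0,0,0],[1,2.2,2,0,0,0,0],[1,2,1.8,0,0,0,0],[1,1.4,1.3,0,0,0,0],[1,0.85,0.87,0,0,0,0],[1,0,0,0,0,0,0],[1,0,0,0,0,0,0],[1,0,0,0,0,0,0]]'; python3 - <<'E'
from h import *
p=snapshot('wrist'); save(p,'w7')
im=cv2.cvtColor(p['image'],cv2.COLOR_RGB2HSV);H,S,V=im[...,0],im[...,1],im[...,2]
m=((H<6)|(H>174))&(S>150)&(V>120); u0,v0=proj(p,[569,344,84]).astype(int); print(u0,v0)
n,l,st,c=cv2.connectedComponentsWithStats(m.astype(np.uint8)); i=np.argmin(np.hypot(*(c[1:]-[u0,v0]).T)+1e4*(st[1:,4]<150))+1
v,u=np.nonzero(l==i); pts=np.array([ray(p,x,y,84)[:2] for x,y in zip(u,v)],np.float32); c,r=cv2.minEnclosingCircle(pts); print(st[i],c,r)
go([*c,22])
q=snapshot('top'); print([(np.round(r['location'],1).tolist(),round(r['conf'],2)) for r in place_of(q,'weight')[:3]])
E
```

```text
time: 12.55
tool_pos: [639.1, 194.2, 103.5]
tcp_rot: [179.8, 0.3, 156.9]
ft_force: [0.5, 1.0, 0.2]
finger_gap: 85.1
grip_force: 0.0
time: 13.38
tool_pos: [568.9, 342.7, 98.4]
tcp_rot: [-179.9, -0.0, 157.0]
ft_force: [-0.0, -0.6, -0.3]
finger_gap: 85.5
grip_force: 0.0
326 226
[ 294  213   67   46 2318] (570.3973999023438, 344.0315246582031) 20.591920852661133
t 13.43 pos [569.1 342.5  98.6] rot [-180.    -0.   156.9] F [ 0.3 -0.2 -0.1] gap 85.6 -> cm [-0.06  0.2   7.66]
[([654.7, 360.2, -3.8], 0.57), ([641.3, 186.9, 7.3], 0.48)]
```

View pics/w7.png

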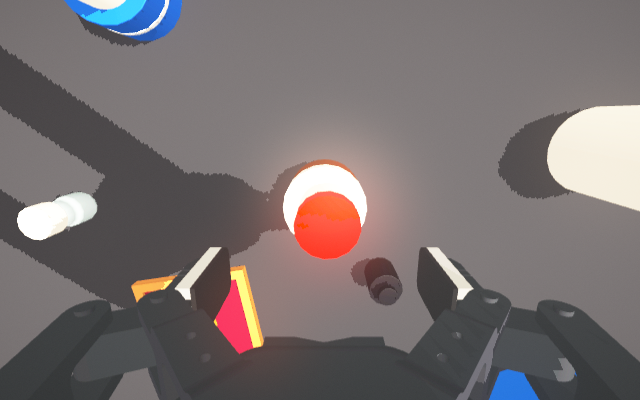

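The red cap is at px (327,226), undisturbed, and the weight is in the case at (641,187). Grasp the red pot.

```bash
python3 -m handwheel '[[1,-0.06,0.2,0.6,0,0,0],[1,0,0,1.2,0,0,0],[1,0,0,1.7,0,0,0],[1,0,0,1.7,0,0,0],[1,0,0,1.2,0,0,0],[1,0,0,0.8,0,0,0],[1,0,0,0.45,0,0,0],[0.5,0,0,0,0,0,0],[0.3,0,0,0,0,0,0],[0.1,0,0,0,0,0,0],[-0.1,0,0,0,0,0,0],[-0.2,0,0,0,0,0,0]]' 20;python3 -m handwheel '[[-0.3,0,0,0,0,0,0],[-0.3,0,0,0,0,0,0],[-0.3,0,0,0,0,0,0],[-0.3,0,0,0,0,0,0]]' 20
```

```text
time: 14.53
tool_pos: [571.0, 345.8, 23.9]
tcp_rot: [179.9, 0.1, 157.0]
ft_force: [-0.0, 1.2, 3.2]
finger_gap: 41.6
grip_force: 20.6
time: 14.87
tool_pos: [571.0, 345.8, 23.9]
tcp_rot: [179.9, 0.1, 157.0]
ft_force: [1.2, 0.5, 6.8]
finger_gap: 41.7
grip_force: 20.8
```

```bash
python3 -m handwheel '[[-0.3,0,0,-0.2,0,0,0],[-0.3,0,0,-0.6,0,0,0],[-0.3,0,0,-1.2,0,0,0],[-0.3,0,0,-1.4,0,0,0],[-0.3,0,0,-1.2,0,0,0],[-0.3,0,0,-0.6,0,0,0],[-0.3,0,0,0,0,0,0]]' 20;python3 -m handwheel '[[-0.3,-0.1,-1,0,0,0,0],[-0.3,-0.2,-2,0,0,0,0],[-0.3,-0.3,-3,0,0,0,0],[-0.3,-0.35,-4,0,0,0,0],[-0.3,-0.35,-4,0,0,0,0],[-0.3,-0.35,-4,0,0,0,0],[-0.3,-0.35,-4,0,0,0,0],[-0.3,-0.35,-4,0,0,0,0],[-0.3,-0.35,-4,0,0,0,0],[-0.3,-0.3,-3.4,0,0,0,0],[-0.3,-0.2,-2.3,0,0,0,0],[-0.3,-0.1,-1.4,0,0,0,0]]' 20;python3 -m handwheel '[[-0.3,0,0,0,0,0,0],[-0.3,0,0,0,0,0,0],[-0.3,0,0,0,0,0,0]]'; python3 - <<'E'
from h import *
p=snapshot('wrist'); save(p,'w8')
m=trace(p,'balance')[0]['pixels']; v,u=np.nonzero(m)
pts=np.array([ray(p,x,y,18)[:2] for x,y in zip(u,v)],np.float32); print(pts.mean(0),cv2.minAreaRect(pts))
for q in('balance','red_pot'): print(q,[(np.round(r['location'],1).tolist(),round(r['conf'],2)) for r in place_of(p,q)[:3]])
go([456,-9,6])
print(proj(p,[456,-9,26]))
E
```

```text
time: 15.45
tool_pos: [571.9, 346.3, 78.1]
tcp_rot: [179.8, 0.2, 157.0]
ft_force: [0.1, 0.4, -0.2]
finger_gap: 41.6
grip_force: 20.4
time: 16.45
tool_pos: [453.0, -11.7, 73.4]
tcp_rot: [-179.9, -0.1, 156.9]
ft_force: [0.0, 0.6, -0.5]
finger_gap: 41.7
grip_force: 20.5
time: 16.7
tool_pos: [454.9, -8.7, 74.0]
tcp_rot: [180.0, -0.0, 157.0]
ft_force: [0.1, 0.1, -0.6]
finger_gap: 41.5
grip_force: 20.5
[422.05518    -5.3538756] ((439.2261962890625, -10.25961685180664), (136.43832397460938, 107.19412231445312), 4.392444610595703)
balance [([460.2, -9.2, 1.1], 0.79)]
red_pot [([454.5, -5.7, 97.7], 0.89)]
t 16.9 pos [455.4  -8.3  74.3] rot [180.   -0.  157.1] F [ 0.5  0.7 -0.9] gap 41.7 -> cm [-0.09 -0.04  6.83]
[324.21810336 211.89569543]
```

View pics/w8.png

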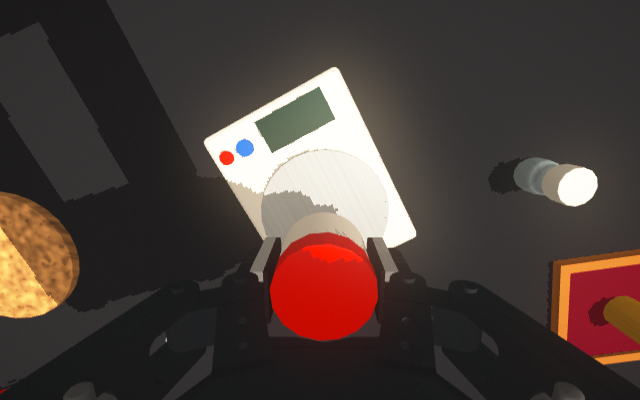

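The red pot hangs upright, above the pan (pan centre px (325,212) against 324,212 predicted). Lower it.

```bash
python3 -m handwheel '[[-0.3,-0.1,0,0.6,0,0,0],[-0.3,0,0,1.2,0,0,0],[-0.3,0,0,1.6,0,0,0],[-0.3,0,0,1.4,0,0,0],[-0.3,0,0,0.9,0,0,0],[-0.3,0,0,0.5,0,0,0],[-0.3,0,0,0.2,0,0,0],[-0.3,0,0,0,0,0,0],[-0.3,0,0,0,0,0,0]]'|grep -E 't_force|pos'; python3 -m handwheel '[[-0.3,0,0,0.1,0,0,0],[-0.3,0,0,0,0,0,0],[-0.3,0,0,0,0,0,0]]'|grep -E 't_force|pos';python3 -m handwheel '[[-0.3,0,0,0.1,0,0,0],[-0.3,0,0,0,0,0,0],[-0.3,0,0,0,0,0,0]]'|grep -E 't_force|pos';python3 -m handwheel '[[-0.3,0,0,0.08,0,0,0],[-0.3,0,0,0,0,0,0]]'|grep -E 't_force|pos'
```

```text
tool_pos: [456.7, -9.5, 11.0]
ft_force: [0.2, 0.3, -0.8]
tool_pos: [456.6, -9.5, 10.0]
ft_force: [-0.5, -0.4, -1.2]
tool_pos: [456.2, -9.5, 8.5]
ft_force: [0.3, -0.4, 0.3]
tool_pos: [456.1, -9.5, 7.6]
ft_force: [-0.7, -0.5, -0.7]
```

```bash
python3 -m handwheel '[[-0.3,0,0,0.1,0,0,0],[-0.3,0,0,0,0,0,0]]'|grep -E 't_force|pos'; python3 -m handwheel '[[-0.3,0,0,0.06,0,0,0],[-0.3,0,0,0,0,0,0]]'|grep -E 't_force|pos';python3 -m handwheel '[[-0.3,0,0,0.05,0,0,0],[-0.3,0,0,0,0,0,0]]'|grep -E 't_force|pos'
```

```text
tool_pos: [456.0, -9.5, 6.5]
ft_force: [-0.8, 0.1, -1.0]
tool_pos: [456.1, -9.5, 6.0]
ft_force: [1.1, -0.6, -0.5]
tool_pos: [456.3, -9.5, 5.9]
ft_force: [-2.0, 0.4, 2.5]
```

```bash
python3 -m handwheel '[[0.3,0,0,0,0,0,0],[0.3,0,0,0,0,0,0],[0.3,0,0,0,0,0,0],[0.3,0,0,0,0,0,0],[0.3,0,0,-0.5,0,0,0],[0.5,0,0,-1.5,0,0,0],[1,0,0,-2.2,0,0,0],[1,0,0,-2.2,0,0,0],[1,0,0,-1.8,0,0,0],[1,0,0,-1.2,0,0,0],[1,0.6,0.7,-0.3,0,0,0],[1,1.2,1.6,0,0,0,0]]'|grep -E 't_force|pos'; python3 -m handwheel '[[1,2,2.5,0,0,0,0],[1,2.4,3,0,0,0,0],[1,2.4,3,0,0,0,0],[1,2.4,3,0,0,0,0],[1,2.4,3,0,0,0,0],[1,2.2,3,0,0,0,0],[1,1.6,2,0,0,0,0],[1,0.8,1,0,0,0,0],[1,0.4,0.5,0,0,0,0],[1,0,0,0,0,0,0],[1,0,0,0,0,0,0],[1,0,0,0,0,0,0]]'|grep -E 't_force|pos'; python3 - <<'E'
from h import *
p=snapshot('wrist'); save(p,'w9')
im=cv2.cvtColor(p['image'],cv2.COLOR_RGB2HSV);H,S,V=im[...,0],im[...,1],im[...,2]
m=(H>50)&(H<85)&(S>120)&(V>60); u0,v0=proj(p,[378,277,84]).astype(int); print(u0,v0)
n,l,st,c=cv2.connectedComponentsWithStats(m.astype(np.uint8)); i=np.argmin(np.hypot(*(c[1:]-[u0,v0]).T)+1e4*(st[1:,4]<150))+1
v,u=np.nonzero(l==i); pts=np.array([ray(p,x,y,84)[:2] for x,y in zip(u,v)],np.float32); c,r=cv2.minEnclosingCircle(pts); print(st[i],c,r)
go([*c,22])
q=snapshot('top'); print([(np.round(r['location'],1).tolist(),round(r['conf'],2)) for r in place_of(q,'red_pot')[:3]])
E
```

```text
tool_pos: [449.6, 18.0, 103.7]
ft_force: [-0.5, 1.0, -0.6]
tool_pos: [378.0, 276.0, 102.1]
ft_force: [0.5, 0.1, 1.1]
325 224
[ 289  188   67   66 3312] (375.8146057128906, 276.1476745605469) 21.55547332763672
t 20.87 pos [378.2 276.  102.3] rot [-180.    -0.   156.9] F [-0.2 -0.4  0.2] gap 85.2 -> cm [ 0.22 -0.07  8.03]
[([458.3, -5.9, 24.5], 0.52)]
```

View pics/w9.png

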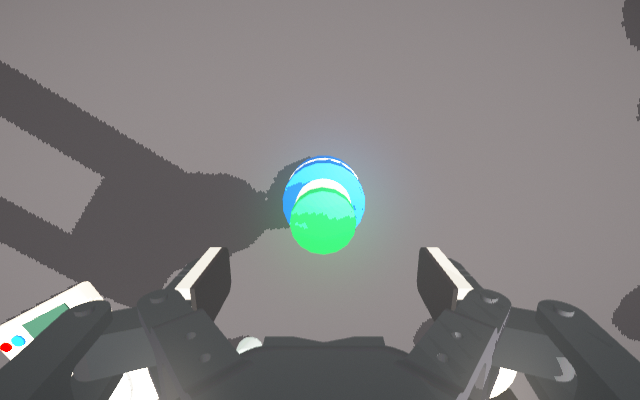

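The green cap is centred at px (323,221). Grasp it.

```bash
python3 -m handwheel '[[1,0.2,-0.05,0.6,0,0,0],[1,0,0,1.2,0,0,0],[1,0,0,1.8,0,0,0],[1,0,0,1.8,0,0,0],[1,0,0,1.3,0,0,0],[1,0,0,0.8,0,0,0],[1,0,0,0.4,0,0,0],[0.5,0,0,0,0,0,0],[0.3,0,0,0,0,0,0],[0.1,0,0,0,0,0,0],[-0.1,0,0,0,0,0,0],[-0.2,0,0,0,0,0,0]]' 20;python3 -m handwheel '[[-0.3,0,0,0,0,0,0],[-0.3,0,0,0,0,0,0],[-0.3,0,0,0,0,0,0],[-0.3,0,0,0,0,0,0]]' 20; python3 - <<'E'
from h import *
go([665,-156,80])
E
```

```text
time: 21.97
tool_pos: [376.8, 277.8, 24.6]
tcp_rot: [179.9, 0.1, 157.0]
ft_force: [-1.3, 0.6, 2.5]
finger_gap: 41.2
grip_force: 20.4
time: 22.3
tool_pos: [376.8, 277.8, 24.6]
tcp_rot: [179.9, 0.1, 157.0]
ft_force: [0.7, -0.5, 5.7]
finger_gap: 41.4
grip_force: 20.7
t 22.3 pos [376.8 277.8  24.6] rot [1.799e+02 1.000e-01 1.570e+02] F [ 0.7 -0.5  5.7] gap 41.4 -> cm [-43.49 -28.65  -5.53]
```

```bash
python3 -m handwheel '[[-0.3,0,0,-0.2,0,0,0],[-0.3,0,0,-0.6,0,0,0],[-0.3,0,0,-1.3,0,0,0],[-0.3,0,0,-1.6,0,0,0],[-0.3,0,0,-1.4,0,0,0],[-0.3,0,0,-0.7,0,0,0],[-0.3,0,0,0,0,0,0]]' 20;python3 -m handwheel '[[-0.3,-1,-0.66,0,0,0,0],[-0.3,-2,-1.3,0,0,0,0],[-0.3,-3.1,-2.04,0,0,0,0],[-0.3,-3.1,-2.04,0,0,0,0],[-0.3,-3.1,-2.04,0,0,0,0],[-0.3,-3.1,-2.04,0,0,0,0],[-0.3,-3.1,-2.04,0,0,0,0],[-0.3,-3.1,-2.04,0,0,0,0],[-0.3,-3.1,-2.04,0,0,0,0],[-0.3,-3.1,-2.04,0,0,0,0],[-0.3,-3.1,-2.04,0,0,0,0],[-0.3,-3.1,-2.04,0,0,0,0]]'|grep pos;python3 -m handwheel '[[-0.3,-3.1,-2.04,0,0,0,0],[-0.3,-3.1,-2.04,0,0,0,0],[-0.3,-2,-1.3,0,0,0,0],[-0.3,-1,-0.66,0,0,0,0],[-0.3,-0.3,-0.2,0,0,0,0],[-0.3,0,0,0,0,0,0],[-0.3,0,0,0,0,0,0],[-0.3,0,0,0,0,0,0]]'; python3 - <<'E'
from h import *
p=snapshot('wrist'); save(p,'w10')
m=trace(p,'tray')[0]['pixels']; v,u=np.nonzero(m)
pts=np.array([ray(p,x,y,6)[:2] for x,y in zip(u,v)],np.float32); print(pts.mean(0),cv2.minAreaRect(pts))
for q in('tray','green_pot'): print(q,[(np.round(r['location'],1).tolist(),round(r['conf'],2)) for r in place_of(p,q)[:3]])
go([665,-156.5,-16])
E
```

```text
time: 22.88
tool_pos: [377.1, 278.0, 83.6]
tcp_rot: [179.8, 0.1, 157.0]
ft_force: [-0.5, 0.6, -1.0]
finger_gap: 41.3
grip_force: 20.4
tool_pos: [601.4, -63.1, 80.1]
time: 24.55
tool_pos: [663.8, -154.8, 81.0]
tcp_rot: [180.0, -0.1, 157.0]
ft_force: [-1.2, 0.2, -0.2]
finger_gap: 41.7
grip_force: 20.4
[ 647.07874 -149.88638] ((665.36083984375, -158.1902618408203), (130.298583984375, 130.59652709960938), 7.802847385406494)
tray [([662.2, -156.2, 2.0], 0.73)]
green_pot [([663.1, -156.1, 100.2], 0.89)]
t 24.75 pos [ 664.3 -155.2   81.9] rot [180.   0. 157.] F [ 0.3 -1.  -1.1] gap 41.2 -> cm [-0.11 -0.09  9.79]
```

View pics/w10.png

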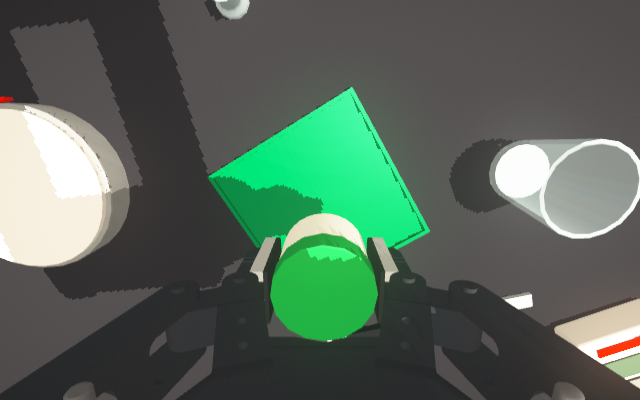

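The tray is seen centred at (665,−158), with the pot held upright above it. Lower it.

```bash
python3 -m handwheel '[[-0.3,-0.1,-0.15,0.6,0,0,0],[-0.3,0,0,1.2,0,0,0],[-0.3,0,0,2,0,0,0],[-0.3,0,0,2,0,0,0],[-0.3,0,0,1.6,0,0,0],[-0.3,0,0,1,0,0,0],[-0.3,0,0,0.6,0,0,0],[-0.3,0,0,0.3,0,0,0],[-0.3,0,0,0,0,0,0],[-0.3,0,0,0,0,0,0]]'|grep -E 't_force|pos'; python3 -m handwheel '[[-0.3,0,0,0.1,0,0,0],[-0.3,0,0,0,0,0,0],[-0.3,0,0,0,0,0,0]]'|grep -E 't_force|pos';python3 -m handwheel '[[-0.3,0,0,0.1,0,0,0],[-0.3,0,0,0,0,0,0],[-0.3,0,0,0,0,0,0]]'|grep -E 't_force|pos'
```

```text
tool_pos: [665.5, -158.1, -10.5]
ft_force: [-0.1, 0.2, 0.1]
tool_pos: [665.4, -158.0, -11.5]
ft_force: [-0.8, 0.9, -0.4]
tool_pos: [664.7, -157.8, -13.4]
ft_force: [0.2, 0.3, -1.3]
```

```bash
python3 -m handwheel '[[-0.3,0,0,0.1,0,0,0],[-0.3,0,0,0,0,0,0],[-0.3,0,0,0,0,0,0]]'|grep -E 't_force|pos';python3 -m handwheel '[[-0.3,0,0,0.1,0,0,0],[-0.3,0,0,0,0,0,0],[-0.3,0,0,0,0,0,0]]'|grep -E 't_force|pos';python3 -m handwheel '[[-0.3,0,0,0.06,0,0,0],[-0.3,0,0,0,0,0,0],[-0.3,0,0,0,0,0,0]]'|grep -E 't_force|pos';python3 -m handwheel '[[-0.3,0,0,0.05,0,0,0],[-0.3,0,0,0,0,0,0],[-0.3,0,0,0,0,0,0]]'|grep -E 't_force|pos'
```

```text
tool_pos: [664.7, -157.8, -14.6]
ft_force: [-0.7, 0.0, -0.6]
tool_pos: [664.7, -157.8, -15.6]
ft_force: [0.8, -1.0, -0.4]
tool_pos: [664.7, -157.9, -16.1]
ft_force: [0.2, 0.4, -0.1]
tool_pos: [664.9, -157.9, -16.2]
ft_force: [-1.3, 0.7, 2.2]
```

```bash
python3 -m handwheel '[[0.3,0,0,0,0,0,0],[0.3,0,0,0,0,0,0],[0.3,0,0,0,0,0,0],[0.3,0,0,0,0,0,0],[0.3,0,0,-0.5,0,0,0],[0.5,0,0,-1.5,0,0,0],[1,0,0,-2.2,0,0,0],[1,0,0,-2.2,0,0,0],[1,0,0,-1.8,0,0,0],[1,0,0,-1.2,0,0,0],[1,1,0.66,-0.3,0,0,0],[1,2,1.3,0,0,0,0]]'|grep -E 't_force|pos';python3 -m handwheel '[[1,3.1,2.05,0,0,0,0],[1,3.1,2.05,0,0,0,0],[1,3.1,2.05,0,0,0,0],[1,3.1,2.05,0,0,0,0],[1,3.1,2.05,0,0,0,0],[1,3.1,2.05,0,0,0,0],[1,3.1,2.05,0,0,0,0],[1,3.1,2.05,0,0,0,0],[1,3.1,2.05,0,0,0,0],[1,3.1,2.05,0,0,0,0],[1,3.1,2.05,0,0,0,0],[1,3.1,2.05,0,0,0,0]]'|grep pos;python3 -m handwheel '[[1,2,1.3,0,0,0,0],[1,1,0.6,0,0,0,0],[1,0.3,0.3,0,0,0,0],[1,0,0,0,0,0,0],[1,0,0,0,0,0,0],[1,0,0,0,0,0,0]]'|grep pos;  python3 - <<'E'
from h import *
p=snapshot('wrist'); save(p,'w11')
r=trace(p,'block'); print([(x['conf'],x['pixels'].sum()) for x in r]); m=r[0]['pixels']
# top disc: fit far (upper) arc by matching predicted projection of top circle
for q in('block',): print(q,[(np.round(r['location'],1).tolist(),round(r['conf'],2)) for r in place_of(p,q)[:3]])
v,u=np.nonzero(m); pts=np.array([ray(p,x,y,44)[:2] for x,y in zip(u,v)],np.float32); print(cv2.minEnclosingCircle(pts))
go([376.5,277,-22])
q=snapshot('top'); print([(np.round(r['location'],1).tolist(),round(r['conf'],2)) for r in place_of(q,'green_pot')[:3]])
E
```

```text
tool_pos: [647.0, -130.2, 83.9]
ft_force: [-0.3, 0.9, 0.4]
tool_pos: [397.7, 245.2, 81.5]
tool_pos: [377.7, 276.0, 80.6]
[(0.56, np.int64(6572))]
block [([377.3, 281.9, -0.7], 0.57)]
((372.9460754394531, 277.9930725097656), 33.481788635253906)
t 29.73 pos [377.5 276.1  80.4] rot [-180.     0.   156.9] F [ 0.6 -0.7 -0.3] gap 85.8 -> cm [ 0.13  0.04 10.24]
[([665.3, -157.3, 3.6], 0.64)]
```

View pics/w11.png

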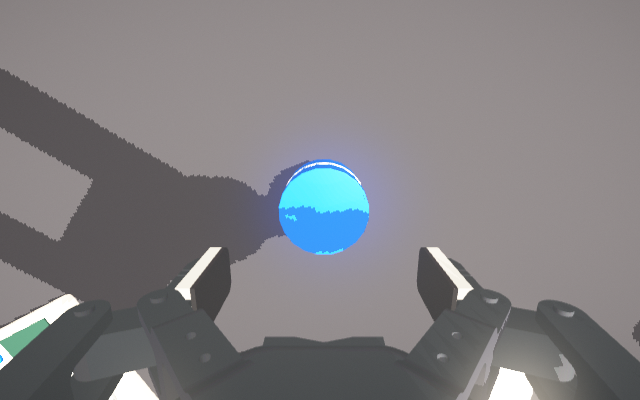

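The blue block is at px (324,211), centred between the fingers, and the green pot reads (665,−157). Grasp the block.

```bash
python3 -m handwheel '[[1,0.1,0.05,0.6,0,0,0],[1,0,0,1.4,0,0,0],[1,0,0,2,0,0,0],[1,0,0,2,0,0,0],[1,0,0,1.8,0,0,0],[1,0,0,1.2,0,0,0],[1,0,0,0.8,0,0,0],[1,0,0,0.5,0,0,0],[0.8,0,0,0,0,0,0],[0.7,0,0,0,0,0,0],[0.6,0,0,0,0,0,0],[0.5,0,0,0,0,0,0]]' 35;python3 -m handwheel '[[0.3,0,0,0,0,0,0],[0.1,0,0,0,0,0,0],[0.1,0,0,0,0,0,0],[0.1,0,0,0,0,0,0],[0.1,0,0,0,0,0,0]]' 35; python3 - <<'E'
from h import *
go([565,-348.5,40])
E
```

```text
time: 30.83
tool_pos: [376.9, 278.1, -21.6]
tcp_rot: [179.9, 0.1, 157.0]
ft_force: [-0.6, -1.5, 0.5]
finger_gap: 63.9
grip_force: 0.5
time: 31.25
tool_pos: [376.9, 278.1, -21.5]
tcp_rot: [179.9, 0.1, 157.0]
ft_force: [-1.3, -1.3, 7.1]
finger_gap: 61.0
grip_force: 37.6
t 31.25 pos [376.9 278.1 -21.5] rot [1.799e+02 1.000e-01 1.570e+02] F [-1.3 -1.3  7.1] gap 61.0 -> cm [-41.81 -50.31  -6.15]
```

```bash
python3 -m handwheel '[[0.1,0,0,-0.2,0,0,0],[0.1,0,0,-0.6,0,0,0],[0.1,0,0,-1.3,0,0,0],[0.1,0,0,-2,0,0,0],[0.1,0,0,-2.3,0,0,0],[0.1,0,0,-2,0,0,0],[0.1,0,0,-1.2,0,0,0],[0.1,0,0,-0.5,0,0,0],[0.1,0,0,0,0,0,0]]' 35;python3 -m handwheel '[[0.1,-0.7,-0.85,0,0,0,0],[0.1,-1.4,-1.7,0,0,0,0],[0.1,-2.43,-2.92,0,0,0,0],[0.1,-2.43,-2.92,0,0,0,0],[0.1,-2.43,-2.92,0,0,0,0],[0.1,-2.43,-2.92,0,0,0,0],[0.1,-2.43,-2.92,0,0,0,0],[0.1,-2.43,-2.92,0,0,0,0],[0.1,-2.43,-2.92,0,0,0,0],[0.1,-2.43,-2.92,0,0,0,0],[0.1,-2.43,-2.92,0,0,0,0],[0.1,-2.43,-2.92,0,0,0,0]]'|grep pos;python3 -m handwheel '[[0.1,-2.43,-2.92,0,0,0,0],[0.1,-2.43,-2.92,0,0,0,0],[0.1,-2.43,-2.92,0,0,0,0],[0.1,-2.43,-2.92,0,0,0,0],[0.1,-2.43,-2.92,0,0,0,0],[0.1,-1.6,-2,0,0,0,0],[0.1,-1.1,-1.2,0,0,0,0],[0.1,-0.6,-0.6,0,0,0,0],[0.1,0,0,0,0,0,0],[0.1,0,0,0,0,0,0],[0.1,0,0,0,0,0,0]]'; python3 - <<'E'
from h import *
p=snapshot('wrist'); save(p,'w12')
im=p['image'];m=trace(p,'hotplate')[0]['pixels']; v,u=np.nonzero(m)
pts=np.array([ray(p,x,y,28)[:2] for x,y in zip(u,v)],np.float32); print(cv2.minEnclosingCircle(pts))
for q in('hotplate','block'): print(q,[(np.round(r['location'],1).tolist(),round(r['conf'],2)) for r in place_of(p,q)[:3]])
print(proj(p,[565,-348.5,28])); go([565,-348.5,6.5])
E
```

```text
time: 32.0
tool_pos: [376.9, 278.3, 79.6]
tcp_rot: [179.9, 0.1, 157.0]
ft_force: [0.7, 0.3, -3.3]
finger_gap: 61.4
grip_force: 39.2
tool_pos: [493.5, -119.8, 76.4]
time: 33.92
tool_pos: [564.5, -345.9, 77.5]
tcp_rot: [180.0, -0.1, 157.0]
ft_force: [-0.8, 0.7, -2.7]
finger_gap: 61.3
grip_force: 39.4
((559.3829345703125, -347.691162109375), 62.267879486083984)
hotplate [([564.0, -345.7, -1.5], 0.56)]
block [([563.6, -338.1, 100.2], 0.85)]
[320.88227239 211.87087692]
t 34.12 pos [ 565.3 -346.4   78.7] rot [180.  -0. 157.] F [ 0.5  0.3 -2.9] gap 61.1 -> cm [-0.06 -0.21  7.22]
```

View pics/w12.png

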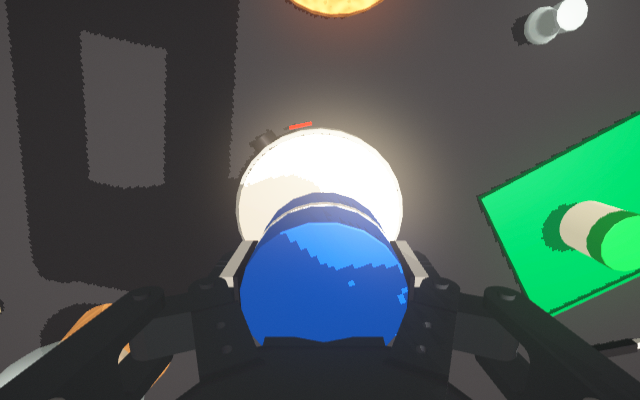

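The hotplate top is centred at px (320,~211), as predicted, with the block upright above it. Lower it.

```bash
python3 -m handwheel '[[0.1,-0.05,-0.2,0.5,0,0,0],[0.1,0,0,1.2,0,0,0],[0.1,0,0,1.7,0,0,0],[0.1,0,0,1.4,0,0,0],[0.1,0,0,0.9,0,0,0],[0.1,0,0,0.5,0,0,0],[0.1,0,0,0.4,0,0,0],[0.1,0,0,0.1,0,0,0],[0.1,0,0,0,0,0,0],[0.1,0,0,0,0,0,0]]'|grep -E 't_force|pos'; python3 -m handwheel '[[0.1,0,0,0.1,0,0,0],[0.1,0,0,0,0,0,0],[0.1,0,0,0,0,0,0]]'|grep -E 't_force|pos';python3 -m handwheel '[[0.1,0,0,0.08,0,0,0],[0.1,0,0,0,0,0,0],[0.1,0,0,0,0,0,0]]'|grep -E 't_force|pos'
```

```text
tool_pos: [565.5, -349.9, 12.4]
ft_force: [0.2, -0.3, -3.6]
tool_pos: [565.1, -349.6, 11.0]
ft_force: [0.4, 0.2, -4.0]
tool_pos: [564.8, -349.4, 9.6]
ft_force: [0.5, -0.2, -3.2]
```

```bash
python3 -m handwheel '[[0.1,0,0,0.1,0,0,0],[0.1,0,0,0,0,0,0],[0.1,0,0,0,0,0,0]]'|grep -E 't_force|pos';python3 -m handwheel '[[0.1,0,0,0.1,0,0,0],[0.1,0,0,0,0,0,0],[0.1,0,0,0,0,0,0]]'|grep -E 't_force|pos';python3 -m handwheel '[[0.1,0,0,0.06,0,0,0],[0.1,0,0,0,0,0,0],[0.1,0,0,0,0,0,0]]'|grep -E 't_force|pos';python3 -m handwheel '[[0.1,0,0,0.05,0,0,0],[0.1,0,0,0,0,0,0],[0.1,0,0,0,0,0,0]]'|grep -E 't_force|pos'
```

```text
tool_pos: [564.8, -349.4, 8.6]
ft_force: [0.2, 0.8, -3.7]
tool_pos: [564.8, -349.4, 7.6]
ft_force: [0.7, -0.3, -3.6]
tool_pos: [564.9, -349.4, 7.0]
ft_force: [0.3, 0.1, -3.4]
tool_pos: [565.0, -349.5, 6.7]
ft_force: [0.2, 0.4, -2.7]
```

```bash
python3 -m handwheel '[[0.1,0,0,0.04,0,0,0],[0.1,0,0,0,0,0,0],[1,0,0,0,0,0,0],[1,0,0,0,0,0,0],[1,0,0,0,0,0,0],[1,0,0,0,0,0,0],[1,0,0,-0.5,0,0,0],[1,0,0,-1.3,0,0,0],[1,0,0,-2,0,0,0],[1,0,0,-2,0,0,0],[1,0,0,-1.2,0,0,0],[1,0.4,0.9,-0.3,0,0,0]]'|grep -E 't_force|pos';python3 -m handwheel '[[1,0.8,1.8,0,0,0,0],[1,1.46,3.5,0,0,0,0],[1,1.46,3.5,0,0,0,0],[1,1.46,3.5,0,0,0,0],[1,1.46,3.5,0,0,0,0],[1,1.46,3.5,0,0,0,0],[1,1.46,3.5,0,0,0,0],[1,1.46,3.5,0,0,0,0],[1,1.46,3.5,0,0,0,0],[1,1.46,3.5,0,0,0,0],[1,1.46,3.5,0,0,0,0],[1,1.46,3.5,0,0,0,0]]'|grep pos;python3 -m handwheel '[[1,1.46,3.5,0,0,0,0],[1,1.46,3.5,0,0,0,0],[1,1.46,3.5,0,0,0,0],[1,1.46,3.5,0,0,0,0],[1,1.46,3.5,0,0,0,0],[1,1.46,3.5,0,0,0,0],[1,0.5,1.2,0,0,0,0],[1,0.2,0.5,0,0,0,0],[1,0,0,0,0,0,0],[1,0,0,0,0,0,0],[1,0,0,0,0,0,0]]'|grep pos;  python3 - <<'E'
from h import *
p=snapshot('wrist'); save(p,'w13')
im=cv2.cvtColor(p['image'],cv2.COLOR_RGB2HSV);H,S,V=im[...,0],im[...,1],im[...,2]
m=(S<70)&(V>200); u0,v0=proj(p,[569.5,343.5,44]).astype(int); print(u0,v0)
n,l,st,c=cv2.connectedComponentsWithStats(m.astype(np.uint8)); i=np.argmin(np.hypot(*(c[1:]-[u0,v0]).T)+1e4*(st[1:,4]<150))+1
v,u=np.nonzero(l==i); pts=np.array([ray(p,x,y,44)[:2] for x,y in zip(u,v)],np.float32); c,r=cv2.minEnclosingCircle(pts); print(st[i],c,r)
print([(np.round(r['location'],1).tolist(),round(r['conf'],2)) for r in place_of(p,'jar')[:2]])
go([*c,-22])
q=snapshot('top'); print([(np.round(r['location'],1).tolist(),round(r['conf'],2)) for r in place_of(q,'block')[:3]])
E
```

```text
tool_pos: [566.7, -342.3, 84.0]
ft_force: [0.4, 0.1, 1.7]
tool_pos: [566.0, 99.6, 78.8]
tool_pos: [568.9, 341.4, 78.9]
327 215
[ 281  167   92   92 6536] (568.4817504882812, 343.27020263671875) 32.23516845703125
[([570.3, 344.1, -0.9], 0.58)]
t 39.47 pos [569.2 341.5  79.2] rot [-180.    -0.   156.9] F [-0.3  0.1 -0.2] gap 85.6 -> cm [ 0.14  0.14 10.12]
[([560.8, -347.2, 27.9], 0.91)]
```

```bash
python3 -m handwheel '[[1,0.1,0.15,0.6,0,0,0],[1,0,0,1.4,0,0,0],[1,0,0,2,0,0,0],[1,0,0,2,0,0,0],[1,0,0,1.7,0,0,0],[1,0,0,1.2,0,0,0],[1,0,0,0.8,0,0,0],[1,0,0,0.4,0,0,0],[0.8,0,0,0,0,0,0],[0.7,0,0,0,0,0,0],[0.6,0,0,0,0,0,0],[0.5,0,0,0,0,0,0]]' 35;python3 -m handwheel '[[0.3,0,0,0,0,0,0],[0.1,0,0,0,0,0,0],[0.1,0,0,0,0,0,0],[0.1,0,0,0,0,0,0],[0.1,0,0,0,0,0,0]]' 35; python3 - <<'E'
from h import *
go([396,-265,80])
E
```

```text
time: 40.57
tool_pos: [569.5, 345.4, -20.4]
tcp_rot: [179.9, 0.1, 157.0]
ft_force: [-0.2, -0.3, 0.6]
finger_gap: 64.3
grip_force: 0.3
time: 40.98
tool_pos: [569.6, 345.4, -20.3]
tcp_rot: [179.9, 0.1, 157.0]
ft_force: [-0.6, -1.4, 6.2]
finger_gap: 61.0
grip_force: 38.6
t 40.98 pos [569.6 345.4 -20.3] rot [1.799e+02 1.000e-01 1.570e+02] F [-0.6 -1.4  6.2] gap 61.0 -> cm [ -7.91 -62.95 -10.12]
```

```bash
python3 -m handwheel '[[0.1,0,0,-0.2,0,0,0],[0.1,0,0,-0.6,0,0,0],[0.1,0,0,-1.3,0,0,0],[0.1,0,0,-2,0,0,0],[0.1,0,0,-2.3,0,0,0],[0.1,0,0,-2,0,0,0],[0.1,0,0,-1.2,0,0,0],[0.1,0,0,-0.5,0,0,0],[0.1,0,0,0,0,0,0]]' 35;python3 -m handwheel '[[0.1,-0.1,-0.9,0,0,0,0],[0.1,-0.25,-1.9,0,0,0,0],[0.1,-0.47,-3.77,0,0,0,0],[0.1,-0.47,-3.77,0,0,0,0],[0.1,-0.47,-3.77,0,0,0,0],[0.1,-0.47,-3.77,0,0,0,0],[0.1,-0.47,-3.77,0,0,0,0],[0.1,-0.47,-3.77,0,0,0,0],[0.1,-0.47,-3.77,0,0,0,0],[0.1,-0.47,-3.77,0,0,0,0],[0.1,-0.47,-3.77,0,0,0,0],[0.1,-0.47,-3.77,0,0,0,0]]'|grep pos;python3 -m handwheel '[[0.1,-0.47,-3.77,0,0,0,0],[0.1,-0.47,-3.77,0,0,0,0],[0.1,-0.47,-3.77,0,0,0,0],[0.1,-0.47,-3.77,0,0,0,0],[0.1,-0.47,-3.77,0,0,0,0],[0.1,-0.3,-2,0,0,0,0],[0.1,-0.15,-1.1,0,0,0,0],[0.1,-0.06,-0.5,0,0,0,0],[0.1,0,0,0,0,0,0],[0.1,0,0,0,0,0,0],[0.1,0,0,0,0,0,0]]'; python3 - <<'E'
from h import *
p=snapshot('wrist'); save(p,'w14')
im=p['image'];m=trace(p,'corkmat')[0]['pixels']; v,u=np.nonzero(m)
pts=np.array([ray(p,x,y,8)[:2] for x,y in zip(u,v)],np.float32); print(cv2.minEnclosingCircle(pts))
for q in('corkmat','jar'): print(q,[(np.round(r['location'],1).tolist(),round(r['conf'],2)) for r in place_of(p,q)[:3]])
go([395,-264.5,-12.3])
E
```

```text
time: 41.73
tool_pos: [569.5, 345.4, 81.2]
tcp_rot: [179.9, 0.1, 157.0]
ft_force: [-0.1, -0.5, -1.7]
finger_gap: 61.2
grip_force: 38.4
tool_pos: [453.9, -49.0, 77.3]
time: 43.65
tool_pos: [395.3, -263.9, 78.7]
tcp_rot: [180.0, -0.1, 157.1]
ft_force: [-0.7, -0.5, -1.4]
finger_gap: 61.4
grip_force: 38.7
((395.53460693359375, -265.4261779785156), 54.760459899902344)
corkmat [([394.7, -267.3, 0.6], 0.8)]
jar [([393.4, -260.6, 100.5], 0.69)]
t 43.85 pos [ 395.6 -264.6   79.2] rot [180.    0.  157.1] F [-0.1 -0.  -1.5] gap 61.3 -> cm [ 0.05 -0.02  9.15]
```

View pics/w14.png

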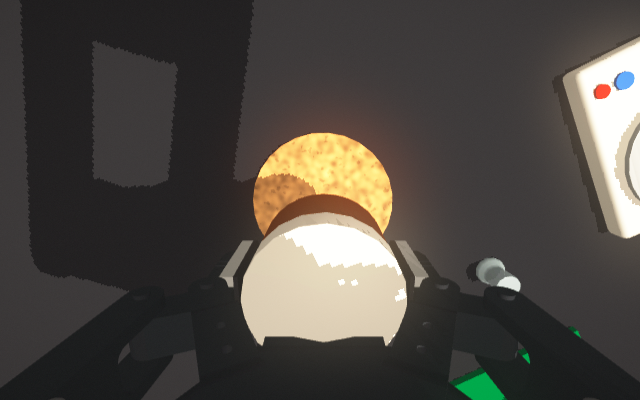

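The mat is fitted at (395.5,−265.4) with radius 54.8, and the jar is upright right above it. Lower it.

```bash
python3 -m handwheel '[[0.1,0,-0.05,0.5,0,0,0],[0.1,0,0,1.3,0,0,0],[0.1,0,0,2,0,0,0],[0.1,0,0,2,0,0,0],[0.1,0,0,1.4,0,0,0],[0.1,0,0,0.8,0,0,0],[0.1,0,0,0.5,0,0,0],[0.1,0,0,0.2,0,0,0],[0.1,0,0,0,0,0,0],[0.1,0,0,0,0,0,0]]'|grep -E 't_force|pos'; python3 -m handwheel '[[0.1,0,0,0.1,0,0,0],[0.1,0,0,0,0,0,0],[0.1,0,0,0,0,0,0]]'|grep -E 't_force|pos'
```

```text
tool_pos: [395.6, -266.3, -7.0]
ft_force: [-0.2, 0.1, -1.8]
tool_pos: [395.3, -266.2, -8.3]
ft_force: [0.4, -0.4, -1.3]
```

```bash
python3 -m handwheel '[[0.1,0,0,0.1,0,0,0],[0.1,0,0,0,0,0,0],[0.1,0,0,0,0,0,0]]'|grep -E 't_force|pos';python3 -m handwheel '[[0.1,0,0,0.1,0,0,0],[0.1,0,0,0,0,0,0],[0.1,0,0,0,0,0,0]]'|grep -E 't_force|pos';python3 -m handwheel '[[0.1,0,0,0.06,0,0,0],[0.1,0,0,0,0,0,0],[0.1,0,0,0,0,0,0]]'|grep -E 't_force|pos';python3 -m handwheel '[[0.1,0,0,0.06,0,0,0],[0.1,0,0,0,0,0,0],[0.1,0,0,0,0,0,0]]'|grep -E 't_force|pos'
```

```text
tool_pos: [395.0, -265.8, -9.8]
ft_force: [-0.5, -0.2, -1.0]
tool_pos: [394.9, -265.8, -10.9]
ft_force: [-0.1, 0.3, -1.2]
tool_pos: [395.0, -265.8, -11.4]
ft_force: [0.5, 0.7, -0.7]
tool_pos: [394.9, -265.8, -12.0]
ft_force: [-0.0, 0.7, -1.7]
```

```bash
python3 -m handwheel '[[0.1,0,0,0.04,0,0,0],[0.1,0,0,0,0,0,0]]'|grep -E 't_force|pos';python3 -m handwheel '[[1,0,0,0,0,0,0],[1,0,0,0,0,0,0],[1,0,0,0,0,0,0],[1,0,0,0,0,0,0],[1,0,0,-0.5,0,0,0],[1,0,0,-1.3,0,0,0],[1,0,0,-2,0,0,0],[1,0,0,-2.5,0,0,0],[1,0,0,-2.5,0,0,0],[1,0,0,-2,0,0,0],[1,0,0,-1,0,0,0],[1,0,0,0,0,0,0]]'|grep -E 't_force|pos';python3 -m handwheel '[[1,0.5,1,-0.5,0,0,0],[1,1,2,-1,0,0,0],[1,1.5,3,-1,0,0,0],[1,1.5,3,-1,0,0,0],[1,1.5,3,-1,0,0,0],[1,1,2,-0.5,0,0,0],[1,0.5,1,0,0,0,0],[1,0,0,0,0,0,0],[1,0,0,0,0,0,0],[1,0,0,0,0,0,0]]'|grep -E 't_force|pos|time'; python3 - <<'E'
from h import *
for n in ('top','side'):
    p=snapshot(n); save(p,'f'+n)
    for q in ['block','jar','red_pot','green_pot','weight']: print(n,q,[(np.round(r['location'],1).tolist(),round(r['conf'],2)) for r in place_of(p,q)[:2]])
im=cv2.imread('pics/fside.png')[110:290,210:410]; cv2.imwrite('pics/fs.png',cv2.resize(im,None,fx=3.3,fy=3.3,interpolation=cv2.INTER_CUBIC))
E
```

```text
tool_pos: [395.0, -265.9, -12.3]
ft_force: [-0.6, -0.1, 1.1]
tool_pos: [396.6, -267.2, 108.7]
ft_force: [0.7, -0.0, -0.3]
time: 47.93
tool_pos: [383.9, -98.4, 154.5]
ft_force: [-0.3, -0.9, 0.0]
top block [([564.3, -348.0, 28.8], 0.63), ([399.4, -266.3, 1.3], 0.23)]
top jar [([401.4, -268.4, 13.2], 0.68)]
top red_pot [([457.8, -6.0, 27.8], 0.7)]
top green_pot []
top weight [([654.3, 363.6, -1.0], 0.52), ([640.1, 186.8, 6.3], 0.43)]
side block [([561.3, -347.9, 25.9], 0.61)]
side jar [([398.1, -264.8, 4.7], 0.82), ([570.6, -350.9, -5.7], 0.34)]
side red_pot [([455.8, -2.0, 27.9], 0.83)]
side green_pot [([667.3, -156.2, 3.4], 0.65)]
side weight [([641.9, 185.4, 6.5], 0.78), ([657.4, 360.4, 0.7], 0.55)]
```

View pics/fs.png

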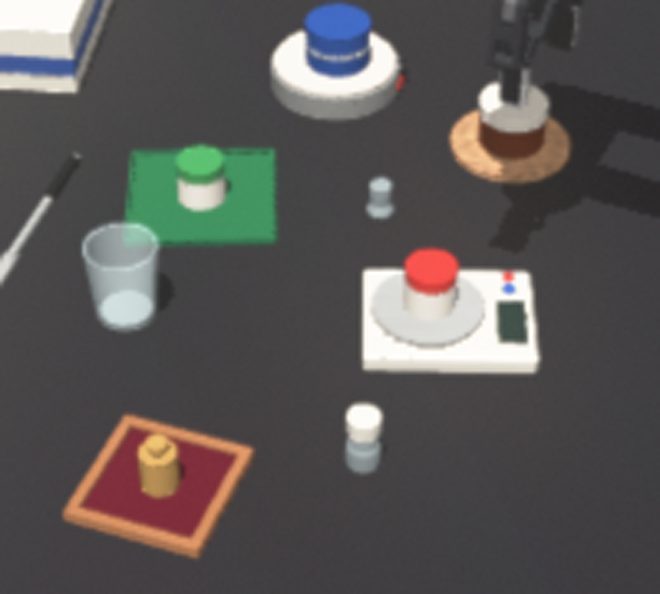

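All five things stand upright in the middle of their places, and the gripper is clear above.

```bash
python3 -c "
from bench import hand_in
print(hand_in())"
```

```text
the job is handed in; nothing more can be done
None
```

The job is handed in at about 48 s: the block, jar, red pot, green pot and brass weight each stand upright near the middle of their own place, released, with the gripper clear of them in the last picture.

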